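# Lock the blue water-filter cartridge into its canister

## Robot

A 6-joint arm with a two-finger parallel gripper is mounted at the origin on the work surface. World frame = base frame: x ahead of the robot, y to its left, z up, the work surface at z = 0. Lengths are in m, angles in degrees, forces in N, time in s.
With the tool pointing down it reaches from about 0.25 to 0.725 m from the base axis. Payload 9.7 kg.
Tool frame: the origin (TCP) lies between the finger pads; the fingertips stand 25 mm ahead of it and the grasp point (between the pads) lies 6 mm ahead of it; z points along the fingers, y is the line along which they close (so a half turn about z gives the same grasp; the last joint's range is limited). The gripper opens to 85 mm and grips with 20 to 120 N. Pads are 22 mm wide; open, the fingers measure 114 mm over their backs; the gripper's body (76 mm by 85 mm) begins 54 mm behind the grasp point. The pads swing forward as they close: fully open they stand 13 mm farther back than shut.
Start: joints at [77.12, 4.979, 10.078, 95.1, 0, 90], TCP at [0.123, 0.536, 0.256] pointing down, gripper open.
Joint ranges: [-179.16, 179.16], [-48.56, 103.87], [-65.8, 70.77], [-126.05, 130.52], [-82.76, 87.17], [-180, 180]. Speed limits (degrees/s): [127.2, 127.2, 147.25, 180, 180, 180].

## Interface

Orientations are given as [roll, pitch, yaw] about the fixed x, y, z axes, in that order (R = Rz(yaw) Ry(pitch) Rx(roll)).
In Python, from workcell import bot gives the robot as it stands.
- The arm moves only by the tool creep_tool, called as a command line: name --argument value ..., lists and objects as JSON in quotes. Schema: {"type":"object","properties":{"plan":{"type":"array","items":{"type":"array","items":{"type":"array","items":{"type":"number"},"minItems":5,"maxItems":5},"minItems":1,"maxItems":5},"minItems":1,"maxItems":1},"grip_force":{"type":"number"},"only":{"type":"string"},"quiet":{"type":"boolean"},"lines":{"type":"string"}},"required":["plan"],"additionalProperties":false}. plan is a list that holds a single list of rows (three levels of brackets), with 1 to 5 rows, each of 5 numbers: dx, dy, dz in parts of the range, where 1.0 means 0.5 m, then a turn about the tool's z in fractions of the full range, 1 being pi rad, then the finger opening in m; each row is the pose to reach, as a shift and turn from the pose commanded when the call began, along the tool's axes at that moment; what a row does not reach only later rows make up. A row lasts 1/12 s, in which the tool goes at most 0.0417 m and 7.16 degrees, less where a joint would pass 70% of its speed; a pose out of reach is approached as far as the arm can. The fingers move at their own pace and stop on an object; grip_force is the grip in N (left out, the last holds). Time passes only in rows, so rows that do not move let the fingers close. The tool returns the time, the measured TCP pose, the force, the opening and the grip force at its end. only (a regular expression) keeps the lines of the reply that match it, lines (a string "A,B") keeps lines A to B, and quiet returns only ok. A shift or turn number past 1, either way, is cut back to 1. Input that does not fit is refused with a message, and nothing moves.
- bot.get_obs(): the state, without advancing time (a new reading comes with each control period).
- bot.camera(name): name is "side" or "top" or "wrist"; returns the picture (480x640x3 uint8, blue, green, red); there is no depth.
- bot.camera_info(name): a dict with "mtx" (3x3 intrinsics, pixels), "extrinsics" (4x4, takes a point from camera to world coordinates). Camera axes: x right, y down, z forward; pixel columns grow to the right and rows downward; lengths in m; the calibration is good to about 2 mm. A picture is of the moment at which its call begins: read the wrist's pose just before it. camera_info takes no time and is no camera call; for the wrist camera it gives the pose at the moment of the call.
- bot.job_done(): hands the job in; it is judged then, once.
The state is a dict: "time": time; "q": joint angles; "qd": joint speeds; "joint_efforts": joint torques, N m; "ee_pos": TCP position; "tcp_rot": TCP orientation; "wrist_force": force on the tool from outside, world axes, zero at the start; "torque": the same for the moment, N m; "opening": finger opening in m; "grasp_force": force on a finger pad.
Only numpy, scipy, OpenCV 4.12 (cv2) and the standard library are available. Lean on these libraries where they do the work, as an engineer would, in place of code of your own. Each camera call takes 0.05 s, during which the arm holds its last target. There are 200 camera calls.

## Task

The water purifier's three filter canisters stand in a row on the steel tray; the red and the white cartridge are locked, but the blue-handled one has only been dropped in. Push the blue cartridge down against its spring, turn it a quarter turn clockwise (seen from above) and let it spring up so that it clicks home, then let go. Leave the red and the white cartridge as they are.

Things in the scene. Friction and masses are not known exactly. Their poses are not given: they have to be found in the camera images.
- blue_cartridge: white barrel, radius 24.5 mm, with blue grip bar and lugs; 0.3 kg. Origin: centre of underside, z up. Bar: z 70 to 104 mm, 56 long along its x, 18 thick along y (pinch across y from above). Lugs: z 35 to 43, along +x and -x to radius 34.5. Start: unlocked, origin 45 mm above the canister's, x along the canister's x (within 3 deg), lugs in the rim's entry slots, turning blocked (5 deg play).
- blue_canister: its fixed white canister, 100 mm wide, 85 tall. Origin: centre of underside, z up. Entry slots at +x, -x (blue hose stub at +x); green dots at +y, -y: bar's direction when locked. Push the cartridge down 16 to 26 mm (hard stop; aim for 20; 4 N rising 0.45 N per mm, less its weight), turn it clockwise 75 to 100 deg (aim for 88), let it up: it locks with its origin 34 mm above this one.
- red_cartridge: same shape as the blue one but with red grip bar and lugs; already locked in its own canister, to be left alone. Origin: centre of underside, z up. The three canisters are alike and stand in a row on a 6 mm steel tray, about 150 mm apart, in any order.
- white_cartridge: same shape as the blue one but with white grip bar and lugs; already locked in its own canister like the red one, to be left alone. Origin: centre of underside, z up.

How it is judged (in metres and radians):
On the way:
1. the blue cartridge is pushed down against its spring, at least 13 mm below its starting height (z of blue_cartridge in the frame of blue_canister below 0.032 m and horizontal distance between blue_cartridge and blue_canister below 0.006 m), for 0.05 s.
At the end, for the whole second after the job is handed in: The blue cartridge is locked in its canister: turned so that its grip bar is within 20 degrees of the green dots' line, sprung up into the locking pockets (origin 34 mm above the canister's origin, within 2.5 mm), within 6 mm of the canister's axis, upright within 7 degrees, and at rest (angle between the x axis of blue_cartridge and the y axis of blue_canister, either way round below 0.35 rad and z of blue_cartridge in the frame of blue_canister between 0.0315 and 0.0365 m and horizontal distance between blue_cartridge and blue_canister below 0.006 m and angle between blue_cartridge's own z axis and vertical below 0.12 rad and linear speed of blue_cartridge below 0.02 m/s and angular speed of blue_cartridge below 0.2 rad/s); the robot touches nothing.
It fails at once if the red cartridge comes out of its lock: shifted by more than 8 mm or tipped by more than 11 degrees (distance of red_cartridge from where it was at the start of the episode above 0.008 m or angle between red_cartridge's own z axis and vertical above 0.2 rad).
It fails at once if the white cartridge comes out of its lock: shifted by more than 8 mm or tipped by more than 11 degrees (distance of white_cartridge from where it was at the start of the episode above 0.008 m or angle between white_cartridge's own z axis and vertical above 0.2 rad).
It also fails if it takes over 32 s, if anything falls off the work surface, if the arm or the gripper's body presses on something with over 40 N, if the wrist force passes 120 N, or if a joint passes its speed limit or range.

## Working session

There is one attempt and no reset: what is moved stays moved. The work goes in short steps, Python scripts to look and compute and a tool call to move; the robot and the scene stay as the last step left them, time stands still between calls to the robot, and variables do not carry over. Pictures are saved under pics/ and viewed, at most 10 in all, crops included, and the job is handed in when it is done.

```bash
ls; mkdir -p pics
```

Run:
```python
from workcell import bot
import cv2,numpy as np
o=bot.get_obs();print(o)
for n in ["top","side"]:
    cv2.imwrite(f"pics/{n}0.png",bot.camera(n)); i=bot.camera_info(n); print(n,i)
```

```text
pics
workcell.py
{'time': 0.0, 'q': array([7.71206384e+01, 5.01190588e+00, 1.00337484e+01, 9.50995009e+01,
       3.91813676e-05, 9.00015135e+01]), 'qd': array([ 0.18289017, -0.01520401, -0.0199338 , -0.06378148, -0.11689436,
        0.01991547]), 'joint_efforts': array([ 2.11772473e-03, -5.20382309e+01,  4.64808798e+01,  1.59733160e-02,
        1.73679173e-04,  6.67503983e-06]), 'ee_pos': array([0.12255005, 0.53596949, 0.255569  ]), 'tcp_rot': array([-1.79922342e+02, -3.71299455e-05,  1.67119125e+02]), 'wrist_force': array([-0.48116264, -0.33065696,  0.46363906]), 'torque': array([-0.0090241 , -0.03332242, -0.03788103]), 'grasp_force': 0.0, 'opening': 0.08560658926921984}
top {'mtx': array([[439.3533075 ,   0.        , 318.28914338],
       [  0.        , 439.3533075 , 240.8368051 ],
       [  0.        ,   0.        ,   1.        ]]), 'extrinsics': array([[ 0.02525106, -0.99723514,  0.06988885,  0.51316631],
       [-0.99962192, -0.02594873, -0.00909256,  0.02845448],
       [ 0.01088095, -0.06963283, -0.99751335,  0.71621894],
       [ 0.        ,  0.        ,  0.        ,  1.        ]])}
side {'mtx': array([[586.06705546,   0.        , 317.41243215],
       [  0.        , 586.06705546, 249.97295457],
       [  0.        ,   0.        ,   1.        ]]), 'extrinsics': array([[ 0.9992561 , -0.03009426,  0.02411596,  0.52253273],
       [-0.03803162, -0.66536857,  0.74554561, -0.68265569],
       [-0.00639064, -0.74590817, -0.66601814,  0.69621984],
       [ 0.        ,  0.        ,  0.        ,  1.        ]])}
```

View pics/top0.png

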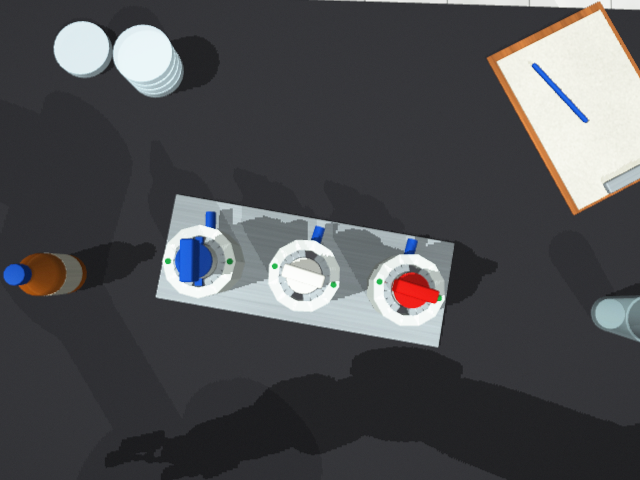

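View pics/side0.png

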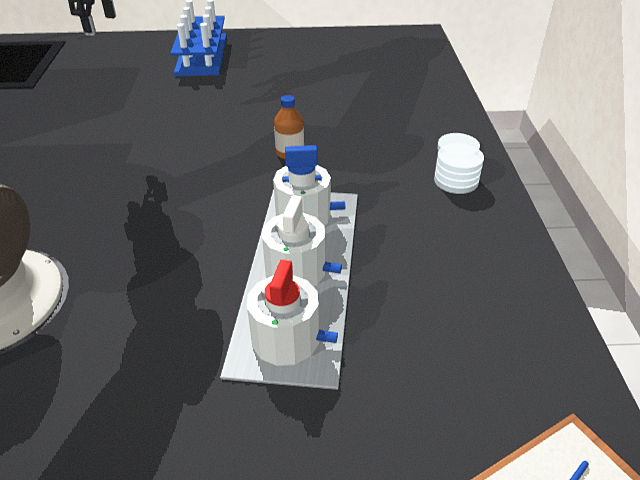

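The top view shows three canisters on the tray. Blue is at about (199,261), with green dots at (168,261) and (230,262), and its bar runs along the image vertical. White is in the middle and red on the right. The side view shows the blue bar standing at (301,160).

Create h.py:
```python
import numpy as np,cv2
from workcell import bot
def ray(n,uv,z,info=None):
    i=info or bot.camera_info(n);T=i["extrinsics"]
    uv=np.atleast_2d(np.array(uv,float))
    d=cv2.undistortPoints(uv[:,None],i["mtx"],None)[:,0]
    d=np.c_[d,np.ones(len(d))]@T[:3,:3].T
    return T[:3,3]+d*((z-T[2,3])/d[:,2])[:,None]
def blobs(mask,amin):
    n,l,s,c=cv2.connectedComponentsWithStats(mask.astype(np.uint8))
    return [(c[k],s[k]) for k in range(1,n) if s[k,4]>=amin],l
```

Run:
```python
from h import *
for n in["top","side"]:
    im=cv2.imread(f"pics/{n}0.png");h=cv2.cvtColor(im,cv2.COLOR_BGR2HSV)
    g=cv2.inRange(h,(45,120,60),(80,255,255))>0
    for c,s in blobs(g,4)[0]: print(n,"green",c,s[4],ray(n,c,.091))
im=cv2.imread("pics/top0.png")
cv2.imwrite("pics/crop1.png",cv2.resize(im[200:310,150:260],None,fx=5,fy=5,interpolation=cv2.INTER_NEAREST))
```

```text
top green [167.43478261 260.82608696] 23 [[0.52303089 0.23570716 0.091     ]]
top green [229.2173913  261.08695652] 23 [[0.52488998 0.14837574 0.091     ]]
top green [274.19047619 265.85714286] 21 [[0.519754   0.08443242 0.091     ]]
top green [379.09090909 281.09090909] 22 [[ 0.50194877 -0.06498457  0.091     ]]
top green [333.08695652 284.2173913 ] 23 [[4.95901532e-01 2.31310168e-04 9.10000000e-02]]
top green [439.2        298.06666667] 15 [[ 0.4801101 -0.150697   0.091    ]]
side green [302.375 192.25 ] 8 [[0.52400483 0.14698919 0.091     ]]
side green [285.58333333 248.91666667] 12 [[ 4.95111670e-01 -4.68947033e-04  9.10000000e-02]]
side green [274.45 321.65] 20 [[ 0.48029359 -0.14926624  0.091     ]]
```

View pics/crop1.png

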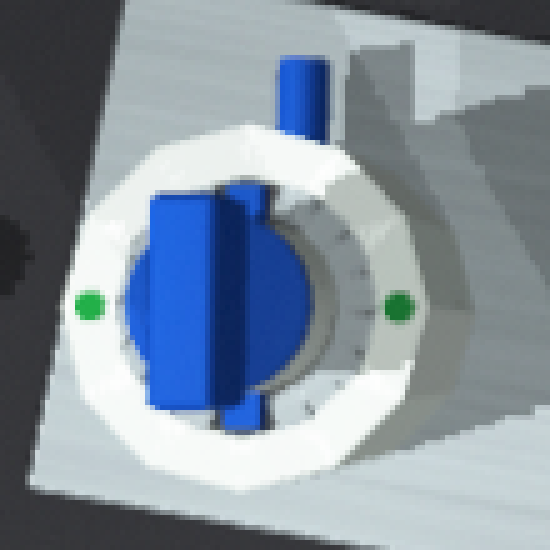

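Add to h.py:
```python
from scipy.spatial.transform import Rotation as Ro
def togo(target,ydir):
    o=bot.get_obs();R=Ro.from_euler("xyz",o["tcp_rot"],degrees=True).as_matrix()
    d=R.T@(np.array(target)-o["ee_pos"])
    a=np.degrees(np.arctan2(R[1,1],R[0,1])); t=(a-ydir+90)%180-90
    print("t",o["time"],"pos",o["ee_pos"],"rot",o["tcp_rot"],"ydir",a); print("shift",d.round(4),"turn",round(t,2),"q",o["q"].round(1),"F",o["wrist_force"].round(1))
```

Run:
```python
from h import *
c=[(180.2,239),(192.2,239.5),(192,281.8),(180,281.5)]
p=ray("top",c,.155);print(p.round(4),p.mean(0))
im=cv2.imread("pics/side0.png");h=cv2.cvtColor(im,cv2.COLOR_BGR2HSV)
m=cv2.inRange(h,(105,120,40),(125,255,255)); m[:140]=0;m[175:]=0;m[:,:280]=0;m[:,330:]=0
ys,xs=np.nonzero(m);print(xs.min(),xs.max(),ys.min(),ys.max())
for y in range(ys.min(),ys.max()+1,3):print(y,xs[ys==y].min(),xs[ys==y].max())
print(ray("side",[((xs.min()+xs.max())/2,ys.min())],.155))
togo((.524,.192,.255),91.2)
```

```text
[[0.5503 0.1996 0.155 ]
 [0.55   0.1843 0.155 ]
 [0.4963 0.1822 0.155 ]
 [0.4963 0.1973 0.155 ]] [0.52319286 0.19086292 0.155     ]
285 317 145 174
145 304 315
148 285 316
151 285 316
154 285 316
157 286 317
160 285 317
163 285 317
166 287 314
169 289 313
172 292 310
[[0.52408118 0.19774531 0.155     ]]
t 0.1 pos [0.12256942 0.53598094 0.25565668] rot [-1.79931604e+02  9.51491951e-04  1.67118591e+02] ydir 77.11859004022672
shift [-0.468  -0.2458  0.001 ] turn -14.08 q [77.1  5.  10.  95.1 -0.  90. ] F [ 0.1 -0.2 -0.4]
```

Careful with the scale: shifts go in shares of 0.5 m and turns go in shares of pi rad. That gives: -0.18 m is -0.36, -0.144 m is -0.288.

creep_tool --plan '[[[-0.072,-0.038,0,0,0.06],[-0.144,-0.076,0,0,0.06],[-0.216,-0.114,0,0,0.06],[-0.288,-0.152,0,0,0.06],[-0.36,-0.19,0,0,0.06]]]'

```text
time: 0.52
ee_pos: [0.2778, 0.4019, 0.256]
tcp_rot: [-180.0, -0.0, 167.2]
wrist_force: [-0.1, 0.3, 0.6]
opening: 0.0602
grasp_force: 0.0
```

creep_tool --plan '[[[-0.072,-0.038,0,0,0.06],[-0.144,-0.076,0,0,0.06],[-0.216,-0.114,0,0,0.06],[-0.288,-0.152,0,0,0.06],[-0.36,-0.19,0,0,0.06]]]'

```text
time: 0.93
ee_pos: [0.4323, 0.269, 0.2562]
tcp_rot: [-180.0, -0.0, 167.1]
wrist_force: [0.8, 0.7, 0.0]
opening: 0.06
grasp_force: 0.0
```

creep_tool --plan '[[[-0.072,-0.038,0,-0.0278,0.06],[-0.144,-0.076,0,-0.0556,0.06],[-0.216,-0.112,0,-0.0778,0.06],[-0.216,-0.112,0,-0.0778,0.06],[-0.216,-0.112,0,-0.0778,0.06]]]'

```text
time: 1.35
ee_pos: [0.525, 0.1904, 0.2552]
tcp_rot: [-180.0, -0.1, -179.1]
wrist_force: [-0.1, 0.1, -0.4]
opening: 0.0602
grasp_force: 0.0
```

```bash
python3 -c "
from h import *
togo((.524,.192,.255),91.5)
cv2.imwrite('pics/w1.png',bot.camera('wrist'))
i=bot.camera_info('wrist');np.savez('w1.npz',**i)
cv2.imwrite('pics/top2.png',bot.camera('top'))"
```

```text
t 1.35 pos [0.52498337 0.19044542 0.2552069 ] rot [-1.79968462e+02 -1.01908678e-01 -1.79090438e+02] ydir 90.90961798589603
shift [0.001  0.0016 0.0002] turn -0.59 q [19.9  6.2 11.3 95.2  0.  19. ] F [-0.1  0.1 -0.4]
```

View pics/w1.png

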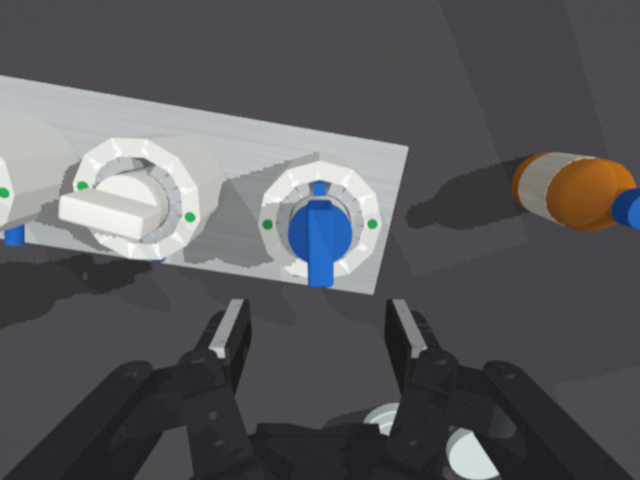

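The wrist view shows the blue bar at column 320, rows 201 to 286, lying between the fingers whose midline is about 318. The green dots are at (267,224) and (372,224).

```bash
python3 -c "
from h import *
i=dict(np.load('w1.npz'));im=cv2.imread('pics/w1.png');h=cv2.cvtColor(im,cv2.COLOR_BGR2HSV)
g=cv2.inRange(h,(45,120,60),(80,255,255))>0
for c,s in blobs(g,6)[0]: print(c,s[4],ray('',c,.091,i))
m=cv2.inRange(h,(105,120,40),(125,255,255));m[:,:260]=0;m[:,400:]=0
for y in (203,210,265,270,275,280,284):
  x=np.nonzero(m[y])[0];print(y,x.min(),x.max(),ray('',[(x.min(),y),(x.max()+1,y)],.155,i).round(4).tolist())
ys=np.nonzero(m[:300].any(1))[0];print(ys.min(),ys.max())
print(ray('',[(320,200.5),(320,287)],.155,i))
"
```

```text
[ 81.82352941 185.07843137] 51 [[4.93608358e-01 4.20249200e-04 9.10000000e-02]]
[  3.31147541 192.39344262] 61 [[ 0.50076129 -0.06473576  0.091     ]]
[189.49180328 216.8852459 ] 61 [[0.51867048 0.08488976 0.091     ]]
[267.14516129 224.14516129] 62 [[0.52379514 0.14939719 0.091     ]]
[371.85714286 223.625     ] 56 [[0.52175133 0.23715601 0.091     ]]
203 308 330 [[0.4905, 0.185, 0.155], [0.4902, 0.1997, 0.155]]
210 299 340 [[0.4952, 0.1793, 0.155], [0.4947, 0.2062, 0.155]]
265 308 332 [[0.5332, 0.1854, 0.155], [0.5329, 0.2023, 0.155]]
270 309 332 [[0.5369, 0.1862, 0.155], [0.5366, 0.2024, 0.155]]
275 309 332 [[0.5406, 0.1862, 0.155], [0.5403, 0.2026, 0.155]]
280 309 332 [[0.5444, 0.1862, 0.155], [0.5441, 0.2027, 0.155]]
284 309 332 [[0.5474, 0.1863, 0.155], [0.5471, 0.2028, 0.155]]
182 287
[[0.48875726 0.19265214 0.155     ]
 [0.54952801 0.19387625 0.155     ]]
```

To row units: 0.105 m is 0.21, 0.0025 m is 0.005, -0.9 degrees is -0.005.

creep_tool --plan '[[[0.004,0.005,0.07,-0.005,0.06],[0.004,0.005,0.14,-0.005,0.06],[0.004,0.005,0.18,-0.005,0.06],[0.004,0.005,0.21,-0.005,0.06],[0.004,0.005,0.21,-0.005,0.06]]]'

```text
time: 1.87
ee_pos: [0.5195, 0.1953, 0.148]
tcp_rot: [-179.9, -0.3, -177.9]
wrist_force: [-0.1, 0.2, 0.6]
opening: 0.0601
grasp_force: 0.0
```

creep_tool --plan '[[[0,0,0,0,0.01],[0,0,0,0,0.01],[0,0,0,0,0.01],[0,0,0,0,0.01],[0,0,0,0,0.01]]]' --grip_force 80

```text
time: 2.28
ee_pos: [0.5224, 0.1943, 0.1525]
tcp_rot: [-180.0, 0.1, -178.0]
wrist_force: [0.5, -3.6, 2.5]
opening: 0.0169
grasp_force: 79.2
```

```bash
python3 -c "
from h import *
togo((.523,.193,.150),91.8);print(bot.get_obs()['opening'],bot.get_obs()['grasp_force'])"
```

```text
t 2.2833 pos [0.52243997 0.19429889 0.15252396] rot [-1.79978715e+02  1.08620699e-01 -1.78003149e+02] ydir 91.99681085002698
shift [-0.0005 -0.0013  0.0025] turn 0.2 q [20.4  5.1 -1.3 83.5 -0.1 18.4] F [ 0.5 -3.6  2.5]
0.016912840341225036 79.16116833686829
```

To row units: 0.021 m is 0.042, 0.016 m is 0.032.

creep_tool --plan '[[[0,-0.001,0.016,0,0.01],[0,-0.001,0.032,0,0.01],[0,-0.001,0.042,0,0.01],[0,-0.001,0.042,0,0.01],[0,-0.001,0.042,0,0.01]]]' --grip_force 100

```text
time: 2.7
ee_pos: [0.5226, 0.194, 0.1317]
tcp_rot: [180.0, 0.1, -178.0]
wrist_force: [-0.8, -1.9, 9.5]
opening: 0.0162
grasp_force: 102.6
```

```bash
python3 -c "
from h import *
togo((.523,.193,.130),91.8)
im=bot.camera('side');cv2.imwrite('pics/s3.png',cv2.resize(im[100:260,220:420],None,fx=3,fy=3))"
```

```text
t 2.7 pos [0.52262134 0.19401268 0.13170972] rot [ 1.79959274e+02  1.31854004e-01 -1.78006609e+02] ydir 91.99348436134993
shift [-0.0003 -0.001   0.0017] turn 0.19 q [20.4  5.2 -3.4 81.2 -0.  18.4] F [-0.8 -1.9  9.5]
```

View pics/s3.png

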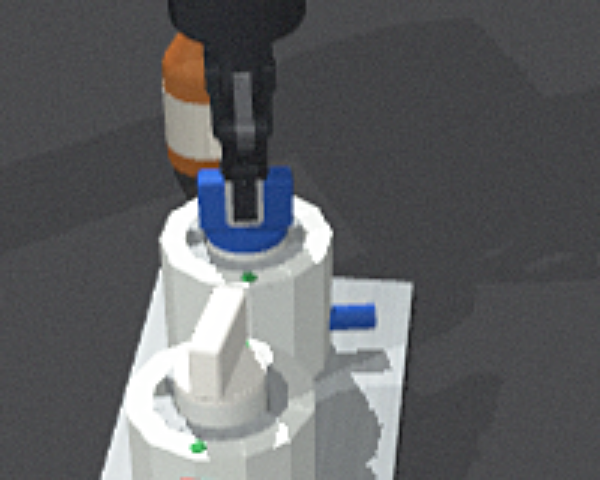

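It is down about 21 mm with roughly 10 N of spring force, as expected, and the bar is held upright at crop (245,210). Now I turn it clockwise.

To row units: 30 degrees is 0.1667.

creep_tool --plan '[[[0,0,0,0.0333,0.01],[0,0,0,0.0667,0.01],[0,0,0,0.1,0.01],[0,0,0,0.1333,0.01],[0,0,0,0.1667,0.01]]]'

```text
time: 3.17
ee_pos: [0.5227, 0.1944, 0.1322]
tcp_rot: [179.8, 0.1, 151.7]
wrist_force: [-2.7, -1.8, 10.6]
opening: 0.0162
grasp_force: 102.6
```

creep_tool --plan '[[[0,0,0,0.0333,0.01],[0,0,0,0.0667,0.01],[0,0,0,0.1,0.01],[0,0,0,0.1333,0.01],[0,0,0,0.1667,0.01]]]'

```text
time: 3.58
ee_pos: [0.523, 0.1944, 0.1324]
tcp_rot: [179.8, 0.0, 121.7]
wrist_force: [-1.0, -1.4, 10.8]
opening: 0.0166
grasp_force: 102.7
```

```bash
python3 -c "
from h import *
togo((.523,.193,.130),3.3);print(bot.get_obs()['torque'])"
```

```text
t 3.5833 pos [0.52295918 0.1943962  0.13238324] rot [1.79779824e+02 2.26909602e-02 1.21723653e+02] ydir 31.723739892981172
shift [-0.0012 -0.0007  0.0024] turn 28.42 q [20.4  5.2 -3.4 81.2  0.  78.7] F [-1.  -1.4 10.8]
[-0.17266852 -0.10567767  0.13383356]
```

To row units: 28 degrees is 0.1556.

creep_tool --plan '[[[0,0,0,0.0389,0.01],[0,0,0,0.0778,0.01],[0,0,0,0.1167,0.01],[0,0,0,0.1556,0.01],[0,0,0,0.1556,0.01]]]'

```text
time: 4.0
ee_pos: [0.5233, 0.1941, 0.1325]
tcp_rot: [179.8, -0.0, 93.5]
wrist_force: [0.4, -1.7, 10.4]
opening: 0.0164
grasp_force: 102.7
```

```bash
python3 -c "
from h import *
togo((.523,.193,.130),3.3);print(bot.get_obs()['torque'])"
```

```text
t 4.0 pos [0.52329222 0.1940901  0.13246564] rot [ 1.79751142e+02 -3.52775801e-02  9.35467423e+01] ydir 3.54658908358416
shift [-0.0011 -0.0004  0.0025] turn 0.25 q [ 20.4   5.2  -3.4  81.2  -0.  106.8] F [ 0.4 -1.7 10.4]
[-0.7113932  -0.42753853 -0.1818117 ]
```

To row units: -0.009 m is -0.018, -0.006 m is -0.012.

creep_tool --plan '[[[0,0,-0.006,0,0.01],[0,0,-0.012,0,0.01],[0,0,-0.018,0,0.01],[0,0,-0.018,0,0.01],[0,0,-0.018,0,0.01]]]'

```text
time: 4.42
ee_pos: [0.5233, 0.194, 0.1411]
tcp_rot: [179.8, -0.0, 94.0]
wrist_force: [2.0, -1.8, 7.6]
opening: 0.0163
grasp_force: 102.0
```

```bash
python3 -c "
from h import *
togo((.523,.193,.1415),3.3);print(bot.get_obs()['torque'])"
```

```text
t 4.4167 pos [0.52325222 0.19402946 0.14114874] rot [ 1.79770536e+02 -2.46387887e-02  9.39905379e+01] ydir 3.9904392436021623
shift [-0.001  -0.0003 -0.0004] turn 0.69 q [ 20.4   5.1  -2.5  82.2  -0.  106.4] F [ 2.  -1.8  7.6]
[-0.60639587 -0.66939029 -0.03132499]
```

To row units: -0.001 m is -0.002.

creep_tool --plan '[[[0,0,-0.002,0,0.01],[0,0,-0.002,0,0.01],[0,0,-0.002,0,0.01]]]'

```text
time: 4.67
ee_pos: [0.5232, 0.194, 0.1419]
tcp_rot: [179.8, -0.0, 94.0]
wrist_force: [3.2, -2.4, 7.7]
opening: 0.0166
grasp_force: 102.0
```

```bash
python3 -c "
from h import *
togo((.523,.193,.1415),3.3)"
```

```text
t 4.6667 pos [0.52321976 0.19401806 0.14189131] rot [ 1.79783993e+02 -2.04772622e-02  9.39933657e+01] ydir 3.9932884627001966
shift [-0.001  -0.0003  0.0004] turn 0.69 q [ 20.4   5.1  -2.4  82.3  -0.  106.4] F [ 3.2 -2.4  7.7]
```

To row units: -0.001 m is -0.002.

creep_tool --plan '[[[0,0,-0.002,0,0.01],[0,0,-0.002,0,0.01],[0,0,-0.002,0,0.01]]]'

```text
time: 4.92
ee_pos: [0.5231, 0.194, 0.1426]
tcp_rot: [179.8, -0.0, 94.0]
wrist_force: [4.2, -1.5, 6.5]
opening: 0.0163
grasp_force: 102.1
```

```bash
python3 -c "
from h import *
togo((.523,.193,.1415),3.3)"
```

```text
t 4.9167 pos [0.52314571 0.19403091 0.14259711] rot [ 1.79803320e+02 -1.74040786e-02  9.39962006e+01] ydir 3.9961408262073888
shift [-0.001  -0.0002  0.0011] turn 0.7 q [ 20.4   5.1  -2.3  82.4  -0.  106.4] F [ 4.2 -1.5  6.5]
```

To row units: -0.001 m is -0.002, -0.0005 m is -0.001.

creep_tool --plan '[[[0,0,-0.001,0,0.01],[0,0,-0.002,0,0.01],[0,0,-0.002,0,0.01]]]' --grip_force 20

```text
time: 5.17
ee_pos: [0.5231, 0.194, 0.1427]
tcp_rot: [179.8, -0.0, 94.0]
wrist_force: [6.5, -1.2, 1.2]
opening: 0.0159
grasp_force: 101.2
```

creep_tool --plan '[[[0,0,0,0,0.03],[0,0,0,0,0.045],[0,0,0,0,0.05],[0,0,0,0,0.05]]]'

```text
time: 5.5
ee_pos: [0.5216, 0.1941, 0.142]
tcp_rot: [-179.9, -0.0, 94.0]
wrist_force: [0.7, 0.1, -0.1]
opening: 0.0502
grasp_force: 0.0
```

```bash
python3 -c "
from h import *
togo((.523,.193,.1415),3.3)
im=bot.camera('side');cv2.imwrite('pics/s4.png',cv2.resize(im[100:260,220:420],None,fx=3,fy=3))"
```

```text
t 5.5 pos [0.52158868 0.19405128 0.14195694] rot [-1.79940384e+02 -5.33074723e-03  9.40270825e+01] ydir 4.027087998973109
shift [-0.0011  0.0013  0.0005] turn 0.73 q [ 20.4   5.2  -2.4  82.5   0.  106.4] F [ 0.7  0.1 -0.1]
```

View pics/s4.png

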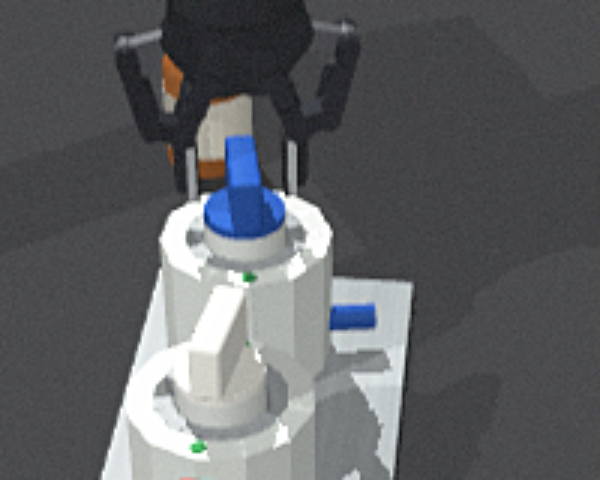

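The bar at crop (243,185) now points along the dots and the fingers are clear on both sides. I retreat upwards and check with the top and side views.

To row units: -0.12 m is -0.24, -0.09 m is -0.18.

creep_tool --plan '[[[0,0,-0.06,0,0.05],[0,0,-0.12,0,0.05],[0,0,-0.18,0,0.05],[0,0,-0.24,0,0.05]]]'

```text
time: 5.88
ee_pos: [0.5215, 0.194, 0.2635]
tcp_rot: [-180.0, -0.0, 94.0]
wrist_force: [0.2, 0.2, 0.6]
opening: 0.0502
grasp_force: 0.0
```

creep_tool --plan '[[[-0.06,-0.06,-0.04,0,0.05],[-0.12,-0.1,-0.04,0,0.05],[-0.18,-0.16,-0.04,0,0.05],[-0.24,-0.22,-0.04,0,0.05],[-0.24,-0.22,-0.04,0,0.05]]]'

```text
time: 6.3
ee_pos: [0.417, 0.0634, 0.2835]
tcp_rot: [180.0, 0.0, 93.9]
wrist_force: [-0.7, -0.0, -0.5]
opening: 0.0498
grasp_force: 0.0
```

```bash
python3 -c "
from h import *
togo((.523,.193,.1415),3.3)
t=bot.camera('top');s=bot.camera('side')
cv2.imwrite('pics/top5.png',t);cv2.imwrite('pics/side5.png',s)
a=cv2.resize(t[190:350,150:460],(620,320));b=cv2.resize(s[130:370,220:360],None,fx=1.25,fy=1.25)
v=np.zeros((320,800,3),np.uint8);v[:,:620]=a;v[:300,620:795]=b;cv2.imwrite('pics/v5.png',v)"
```

```text
t 6.3 pos [0.4169559  0.06341497 0.28354615] rot [1.79968520e+02 4.11278746e-02 9.39014981e+01] ydir 3.9015206489243632
shift [0.1222 0.1145 0.142 ] turn 0.6 q [  8.7 -11.7  -2.7  98.9  -0.   94.8] F [-0.7 -0.  -0.5]
```

View pics/v5.png

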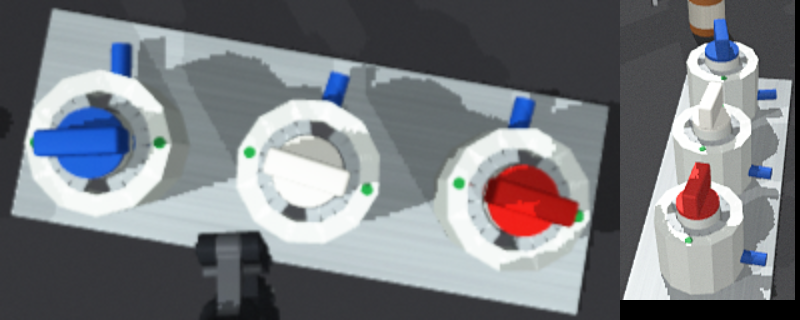

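The bar lies along the dots' line in the top view, at crop (80,141). The red and white cartridges are unchanged. I check the seating height by triangulating the two views.

```bash
python3 -c "
from h import *
def mask(n):
  h=cv2.cvtColor(cv2.imread(f'pics/{n}5.png'),cv2.COLOR_BGR2HSV);return cv2.inRange(h,(105,120,40),(125,255,255))
m=mask('top');print('top bar')
m[:,:160]=0;m[:,235:]=0;m[:245]=0
for x in range(164,216,4):
  y=np.nonzero(m[:,x])[0];print(x,y.min() if len(y) else None,y.max() if len(y) else None)
m=mask('side')[135:185,285:330];print('side')
for r in range(0,50,2):
  x=np.nonzero(m[r])[0]
  if len(x):print(r+135,x.min()+285,x.max()+285)
for z in (.130,.135,.140,.144,.148,.152): print(z,ray('top',[(167,260)],z).round(4),ray('side',[(300,146)],z).round(4))
"
```

```text
top bar
164 None None
168 255 267
172 255 267
176 255 267
180 251 272
184 247 275
188 245 277
192 245 278
196 245 279
200 245 278
204 246 276
208 249 273
212 255 266
side
145 298 303
147 295 304
149 295 304
151 295 305
153 295 305
155 295 305
157 295 306
159 295 306
161 295 306
163 292 310
165 290 312
167 289 313
169 288 314
171 288 314
173 288 314
175 289 312
177 292 309
179 298 298
0.13 [[0.5235 0.2234 0.13  ]] [[0.5223 0.2351 0.13  ]]
0.135 [[0.5234 0.2217 0.135 ]] [[0.5223 0.227  0.135 ]]
0.14 [[0.5233 0.2201 0.14  ]] [[0.5223 0.2189 0.14  ]]
0.144 [[0.5232 0.2188 0.144 ]] [[0.5223 0.2124 0.144 ]]
0.148 [[0.5232 0.2174 0.148 ]] [[0.5223 0.2059 0.148 ]]
0.152 [[0.5231 0.2161 0.152 ]] [[0.5223 0.1994 0.152 ]]
```

```bash
python3 -c "
from workcell import bot
print(bot.job_done())"
```

```text
the job is handed in; nothing more can be done
None
```

I pushed the blue cartridge down about 21 mm, turned it 88° clockwise, let it spring up to its stop about 10–11 mm below its starting height, released it and handed the job in at about 6.4 s; the final pictures show its bar on the green dots' line and red and white unmoved, but no verdict came back.

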